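Zero the lens checker, then hold the lens barrel in its V-block

TASK

First zero the lens checker while its V-block is empty: press the blue paddle all the way down to its stop for a moment and let it spring back up. Then take the lens barrel from the white cradle without dropping it and seat it centred in the brass V-block, blue-ringed end towards the blue lamp housing, and press it down evenly onto both V faces until the sprung block has sunk at least half of its travel. Finish while still holding it pressed down like that, and leave the beaker, bottle and cuvette box alone.

Things in the scene. Friction and masses are not known exactly. Their poses are not given: they have to be found in the camera images.
- zero_paddle (a joint): Blue ribbed spring paddle, 120 x 56 x 8 mm, on a white 150 x 80 x 10 mm base plate on the bench. Joint value in rad: 0 = up (its free end raised), 0.22 = flat down on its stop. It springs back up when let go. Pushing down on its ribbed pad takes about 4 N to start and 9 N at the stop.
- zero_base: The white base plate of the paddle, 150 x 80 x 10 mm, fixed to the bench; origin at the centre of its underside, x axis along the paddle from the free, raised end (-x side) to the hinge (hinge axis along y, at x = +58 mm, 24 mm above the bench).
- paddle_pad (a point): Point on the top face of the blue paddle, at the middle of its ribbed press pad, 94 mm from the hinge; about 48 mm above the bench when up, 28 mm when down. It moves with the paddle: almost straight down, about 20 mm in all.
- barrel: Lens barrel: a plain aluminium cylinder of 36 mm diameter and 124 mm length, about 0.2 kg, with a blue ring near its glass front end and dark knurling at the other. Origin at its middle on its axis; its x axis runs along the cylinder to the blue-ringed end. At the start it lies level in the white cradle, its axis 50 mm above the bench.
- barrel_front (a point): Centre of the barrel's blue-ringed glass end face, 62 mm from its middle along the barrel's x axis.
- cradle: White cradle holding the barrel at the start, fixed; base 116 x 70 x 10 mm, two shallow saddles 20 mm wide, centred 43 mm either side of the middle, upper edges about 42 mm above the bench; between them 66 mm of the barrel are free from both sides for the fingers, down to the 10 mm base. Origin at the centre of its underside, x axis along the barrel.
- checker: The lens checker, fixed to the bench: white base 215 x 104 x 18 mm, blue lamp housing 92 mm high at its +x end (its inner face 87 mm from the V-block's middle), and the sprung V-block. Origin on the bench under the middle of the V-block; x axis along the V towards the lamp housing, y across it.
- vblock (a joint): How far the sprung V-block has sunk, in m: 0 = up (free), 0.010 = on its lower stop. It takes a push of about 4 N to start and 12 N at the stop, rising 0.8 N per mm. The block also floats a little on soft springs, up to 3 mm sideways (across the V, 0.6 N per mm) and 0.04 rad in yaw, so it settles itself under a barrel pressed into it.
- v_seat (a point): Where the middle of the seated barrel lies: 69.5 mm above the bench with the block up; sinks with it. Axes of the checker (x to the lamp). The 90-degree V, 25.5 mm deep below here, has two pairs of brass jaws, each 24 mm long, centred 39 mm either side of the middle, tops 22 mm above the V's bottom, 44 mm apart. The 54 mm between the pairs is free for fingers down to 29 mm below here.
- beaker: Glass beaker, 66 mm across, 85 mm high, loose bystander; origin at the centre of its underside.
- reagent: White bottle with a green cap, 54 mm diameter, 120 mm high, loose bystander; origin at the centre of its underside.
- cuvette_box: Yellow and orange box, 60 x 90 x 30 mm, loose bystander; origin at the centre of its underside.
There are look-alikes about, which are no part of the job. What is shaped like the barrel but purple is not meant.

How it is judged:
On the way, in this order (a step that is already met when the one before it is completed fails the run):
1. the paddle is pressed down to its stop while the V-block is empty (value of joint zero_paddle above 0.195 rad and distance between barrel and v_seat above 0.08 m), for 0.2 s.
2. the paddle is back up and the barrel is lifted clear of the cradle (value of joint zero_paddle below 0.05 rad and height (world z) of barrel above 0.075 m and contact force between barrel and cradle below 0.1 N), for 0.1 s.
At the end, for the whole second after the job is handed in: Barrel in the V (axis within 2.5 mm sideways, 3 mm in height, 12 mm along, 0.05 rad), blue ring towards the lamp, still, touched by the fingers; each of the four jaws (two a side) carries 0.8 to 25 N, the block has sunk over 4 mm, the paddle is up (contact force between barrel and vblock_c1 between 0.8 and 25 N and contact force between barrel and vblock_c2 between 0.8 and 25 N and contact force between barrel and vblock_c3 between 0.8 and 25 N and contact force between barrel and vblock_c4 between 0.8 and 25 N and contact force between the fingers and barrel above 2 N and value of joint vblock above 0.004 m and x of barrel in the frame of v_seat between -0.012 and 0.012 m and y of barrel in the frame of v_seat between -0.0025 and 0.0025 m and z of barrel in the frame of v_seat between -0.003 and 0.003 m and angle between the x axis of barrel and the x axis of checker, either way round below 0.05 rad and x of barrel_front in the frame of checker above 0.04 m and linear speed of barrel below 0.02 m/s and value of joint zero_paddle below 0.05 rad); the arm keeps its last pose, push and grip.
It fails at once if the barrel is let fall (contact force between the fingers and barrel below 0.02 N and contact force between barrel and cradle below 0.02 N and contact force between barrel and checker below 0.02 N and linear speed of barrel above 0.35 m/s).
It fails at once if the beaker is disturbed (distance of beaker from where it was at the start of the episode above 0.02 m).
It fails at once if the bottle is disturbed (distance of reagent from where it was at the start of the episode above 0.02 m).
It fails at once if the cuvette box is disturbed (distance of cuvette_box from where it was at the start of the episode above 0.02 m).
It also fails if it takes over 54 s, if anything falls off the work surface, if the arm or the gripper's body presses on something with over 40 N, if the wrist force passes 120 N, or if a joint passes its speed limit or range.

ROBOT

A 6-joint arm with a two-finger parallel gripper is mounted at the origin on the work surface. World frame = base frame: x ahead of the robot, y to its left, z up, the work surface at z = 0. Lengths are in m, angles in rad, forces in N, time in s.
With the tool pointing down it reaches from about 0.375 to 0.825 m from the base axis. Payload 5.5 kg.
Tool frame: the origin (TCP) lies midway between the tips of the shut fingers; the grasp point (between the pads) lies 19 mm behind it; z points along the fingers, y is the line along which they close (so a half turn about z gives the same grasp; the last joint's range is limited). The gripper opens to 85 mm and grips with 20 to 120 N. Pads are 22 mm wide; open, the fingers measure 114 mm over their backs; the gripper's body (76 mm by 85 mm) begins 54 mm behind the grasp point. The pads swing forward as they close: fully open they stand 13 mm farther back than shut.
Start: joints at [1.335, 0.314, -0.047, 1.21, 0, 1.571], TCP at [0.14, 0.583, 0.231] pointing down, gripper open.
Joint ranges: [-2.67, 2.67], [-0.69, 1.73], [-1.03, 1.25], [-2.08, 2.16], [-1.42, 1.45], [-3.14, 3.14]. Speed limits (rad/s): [2.39, 2.39, 3.01, 3.14, 3.14, 3.14].

INTERFACE

Orientations are given as a rotation vector (axis times angle).
In Python, from plant import monitor, imaging, robot, trace gives the robot as it stands. The module is installed in compiled form; this text tells all that it offers.
- The arm moves only by the tool apply_moves, never from a script. Its argument "targets" is one flat list of numbers, 4 for each row, row after row: the shift along the world's x, y, z each as a share of 10 cm, from -1 to 1, then the turn about the world's z as a share of 60 degrees, from -1 to 1. A call has 1 to 5 rows; each row is the pose to reach, as a shift and turn from the pose commanded when the call began; what a row does not reach only later rows make up. A row lasts 1/8 s, in which the tool goes at most 62.5 mm and 10.7 degrees, less where a joint would pass 70% of its speed; a pose out of reach is approached as far as the arm can. A call with a number of a shift or a turn outside -1 to 1 is refused whole. A call with a gripper value outside its range is refused whole. "fingers" is the closure, from 0 (fully open) to 1 (shut), set as the call begins (left out, the last holds). The fingers move at their own pace and stop on an object; the grip force is fixed at half the most. Time passes only in rows, so rows that repeat a pose let the fingers close. It gives the time, the measured TCP pose, the force, the opening and the grip force at its end, in the units of the state.
- monitor.read_state(): the state, without advancing time (a new reading comes with each control period).
- imaging.camera(name): name is "scene" or "top"; returns a dict with "image" (480x640x3 uint8, blue, green, red), "fx", "fy", "cx", "cy" (pixels), "R" (3x3) and "t" (3): a world point X has camera coordinates R X + t. Camera axes: x right, y down, z forward; pixel columns grow to the right and rows downward; lengths in m; the calibration is good to about 2 mm. A picture is of the moment at which its call begins. There is no depth.
- robot.sign_off(): hands the job in; it is judged then, once.
Trained networks look in a picture, given as the dict that the camera call returned (one of the last four; its "shot" number tells which), for a name from the list of things; names that differ only in an ending like _2 or _b are one class to them, and where a whole thing is asked for, a point or a joint stands for the part that bears it (a point fixed in the world has none). Each returns a list of dicts, best first, with "conf" (0 to 1); they miss things now and then, are a little off and sometimes report something else, mostly with a low value. They report only what shows in the picture. A call takes as long as a camera call. They do not tell look-alikes from the thing itself.
- trace(picture, label): "pixels" (480x640 bool, what is visible of it) and "pixel" ([column, row] in pixels, amid what is visible of it).
The state is a dict: "t": time; "joint_positions": joint angles; "qd": joint speeds; "effort": joint torques, N m; "eef_pos": TCP position; "ee_rot": TCP orientation; "contact_force": force on the tool from outside, world axes, zero at the start; "ft_torque": the same for the moment, N m; "opening": opening from 0.0 (shut) to 1.0 (fully open); "finger_force": force on a finger pad.
Only numpy, scipy, OpenCV 4.12 (cv2) and the standard library are available. Lean on these libraries where they do the work, as an engineer would, in place of code of your own. Each camera call takes 0.05 s, during which the arm holds its last target. There are 200 camera calls.

## Working session

There is one attempt and no reset: what is moved stays moved. The work goes in short steps, Python scripts to look and compute and a tool call to move; the robot and the scene stay as the last step left them, time stands still between calls to the robot, and variables do not carry over. Pictures are saved under pics/ and viewed, at most 10 in all, crops included, and the job is handed in when it is done.

Besides the shell and the picture viewer there is one more tool, called as name(argument=value, ...), one argument or row to a line, values as JSON. apply_moves: Moves the arm, as the interface text tells. Shift numbers are shares of 10 cm and turn numbers shares of 60 degrees, none past 1 either way. Its arguments: {"type":"object","properties":{"targets":{"type":"array","items":{"type":"number"}},"fingers":{"type":"number"}},"required":["targets"]}

```bash
mkdir -p pics
cat > h.py <<'E'
import numpy as np, cv2
from plant import monitor, imaging, robot, trace
def ray(p,uv):
    R=np.array(p["R"]);t=np.array(p["t"])
    d=R.T@np.array([(uv[0]-p["cx"])/p["fx"],(uv[1]-p["cy"])/p["fy"],1.])
    return -R.T@t,d
def atz(p,uv,z):
    c,d=ray(p,uv); return c+d*(z-c[2])/d[2]
def proj(p,X):
    c=np.array(p["R"])@np.array(X)+np.array(p["t"]); return np.array([p["fx"]*c[0]/c[2]+p["cx"],p["fy"]*c[1]/c[2]+p["cy"]])
E
python3 - <<'E'
from h import *
np.set_printoptions(precision=4,suppress=True)
print(monitor.read_state())
ps={}
for n in("top","scene"):
    p=imaging.camera(n); cv2.imwrite(f"pics/{n}0.png",p["image"]); c,_=ray(p,(0,0)); print(n,p["fx"],c)
    for l in("zero_paddle","zero_base","paddle_pad","barrel","cradle","checker","vblock","beaker","reagent","cuvette_box"):
        for r in trace(p,l)[:3]:
            m=r["pixels"].astype(np.uint8)
            rc=cv2.minAreaRect(cv2.findNonZero(m)) if m.any() else None
            print(n,l,round(r["conf"],2),np.round(r["pixel"]),m.sum(),[np.round(x,1) for x in rc], atz(p,r["pixel"],.05))
E
```

```text
{'t': 0.0, 'joint_positions': array([ 1.335 ,  0.3142, -0.0481,  1.2102, -0.    ,  1.5708]), 'qd': array([-0.0009,  0.001 , -0.0002,  0.0015,  0.002 , -0.0007]), 'effort': array([  0.0004, -53.9581,  33.9757,   0.0192,   0.0002,  -0.    ]), 'eef_pos': array([0.1401, 0.5828, 0.2304]), 'ee_rot': array([-0.3695, -3.1196,  0.0027]), 'contact_force': array([ 0.1435, -0.2631,  0.0397]), 'ft_torque': array([ 0.0043,  0.0107, -0.0207]), 'finger_force': 0.0, 'opening': 1.0015913118957007}
top 456.1253965810161 [0.4148 0.0909 1.0601]
top zero_paddle 0.98 [500. 250.] 1295 [array([502.1, 250.5]), array([54.1, 26.2]), np.float64(75.3)] [ 0.5202 -0.3059  0.05  ]
top zero_base 0.79 [499. 254.] 2367 [array([498.4, 253.3]), array([66., 39.]), np.float64(79.9)] [ 0.5109 -0.3035  0.05  ]
top paddle_pad 0.67 [500. 251.] 1338 [array([502.6, 251. ]), array([54.7, 26.5]), np.float64(74.1)] [ 0.5186 -0.3059  0.05  ]
top barrel 0.9 [157. 253.] 927 [array([158.7, 255.2]), array([17.8, 57.1]), np.float64(12.5)] [0.4938 0.457  0.05  ]
top barrel 0.81 [249. 322.] 954 [array([248.5, 319.3]), array([56.9, 17.8]), 
[... 2068 characters left out ...]
ray([397.9, 240.3]), array([15.3, 47.5]), np.float64(84.6)] [0.5277 0.2785 0.05  ]
scene checker 0.82 [285. 273.] 4356 [array([285.2, 268.3]), array([50.1, 99.1]), np.float64(65.9)] [0.5859 0.0078 0.05  ]
scene vblock 0.68 [273. 268.] 1810 [array([273.2, 270.1]), array([39.6, 48.3]), np.float64(70.0)] [ 0.5705 -0.0181  0.05  ]
scene beaker 0.91 [274. 325.] 1062 [array([272.5, 326.5]), array([41., 31.]), np.float64(90.0)] [ 0.7102 -0.0271  0.05  ]
scene reagent 0.56 [154. 331.] 968 [array([153.5, 328.5]), array([42.5, 28.2]), np.float64(63.4)] [ 0.6935 -0.2785  0.05  ]
scene cuvette_box 0.97 [392. 329.] 1264 [array([389.8, 328.6]), array([43.1, 30.7]), np.float64(12.1)] [0.7483 0.2202 0.05  ]
```

View pics/top0.png

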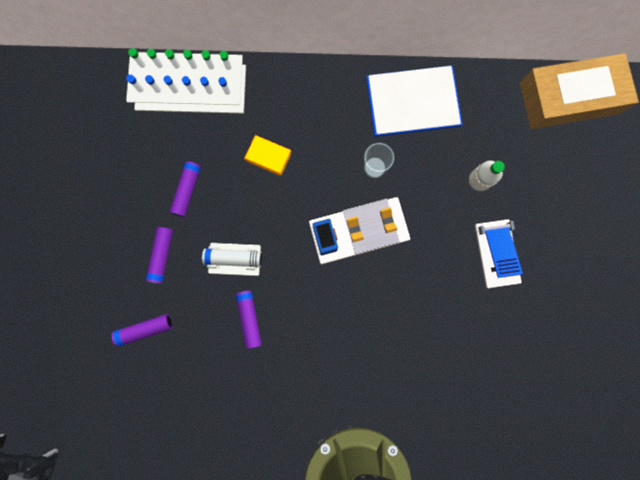

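View pics/scene0.png

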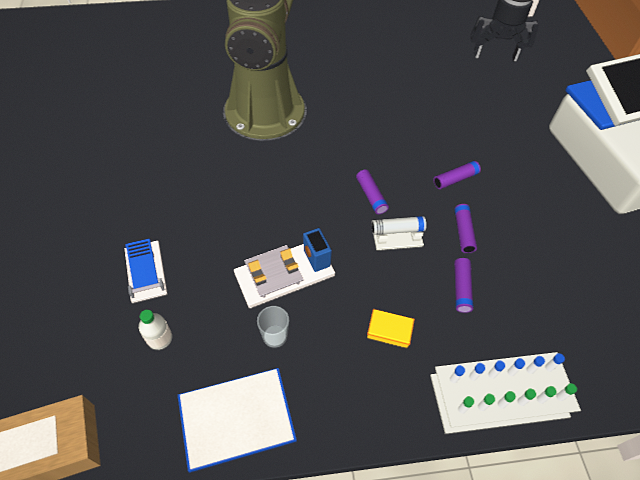

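The real barrel is silver, at top (232,257) and scene (398,226), with its blue ring on the +y side. The look-alikes are purple, at top (185,188), (159,255), (142,330) and (249,320). The checker is at top (360,230) with its lamp at the left (+y). The paddle is at (500,252) with its ribs at the near end (508,268). Next I measure poses and check them with an overlay.

```bash
cat > fit.py <<'E'
from h import *
np.set_printoptions(precision=4,suppress=True)
def frame(o,yaw): 
    c,s=np.cos(yaw),np.sin(yaw); R=np.array([[c,-s,0],[s,c,0],[0,0,1]]); return lambda P: np.array(o)+np.asarray(P,float)@R.T
def box(x0,x1,y0,y1,z): return [[x0,y0,z],[x1,y0,z],[x1,y1,z],[x0,y1,z]]
def draw(im,p,f,P,col,S,off):
    q=np.array([(proj(p,X)-off)*S for X in f(P)]).astype(np.int32); cv2.polylines(im,[q],True,col,1,cv2.LINE_AA)
E
python3 - <<'E'
from fit import *
t=imaging.camera("top");s=imaging.camera("scene")
cv2.imwrite("pics/t.png",t["image"]);cv2.imwrite("pics/s.png",s["image"])
from scipy.optimize import least_squares
def masks(p,l,near):
    return min(trace(p,l),key=lambda r:np.hypot(*(np.array(r["pixel"])-near)))["pixels"].astype(np.uint8)
# silhouettes: fit convex-hull of model to convex hull of mask by moments
def mom(pts):
    m=cv2.moments(cv2.convexHull(np.float32(pts).reshape(-1,1,2))); return np.array([m["m10"]/m["m00"],m["m01"]/m["m00"]]),0.5*np.arctan2(2*m["mu11"],m["mu20"]-m["mu02"])
def fit(model,guess,obs):
    def f(v):
        F=frame([v[0],v[1],0],v[2]); r=[]
        for p,m in obs:
            c,a=mom([proj(p,X) for X in F(model)]); c0,a0=mom(cv2.findNonZero(m)[:,0]); d=a-a0
            r+=list(c-c0)+[25*np.sin(d)]
        return np.array(r)
    R=least_squares(f,guess,x_scale=[.01,.01,.05],diff_step=1e-3); return R.x,R.fun
th=np.linspace(0,2*np.pi,24)
cyl=[[x,18*np.cos(a),50+18*np.sin(a)] for x in(-62,62) for a in th]; cyl=np.array(cyl)/1000
chk=None
base=np.array(box(-.075,.075,-.04,.04,0)+box(-.075,.075,-.04,.04,.01)+box(-.062,-.0615,-.028,.028,.052))
def best(p,near):
    c=[r for l in("barrel","vblock","cradle") for r in trace(p,l) if 700<r["pixels"].sum()<1200 and np.hypot(*(np.array(r["pixel"])-near))<12]
    for r in c: print(r["conf"],r["pixels"].sum(),r["pixel"])
    return c[0]["pixels"].astype(np.uint8)
print("barrel",fit(cyl,[.475,.29,1.55],[(t,best(t,(232,257))),(s,best(s,(398,225)))]))
print("base",fit(base,[.51,-.30,.15],[(t,masks(t,"zero_base",(499,254))),(s,masks(s,"zero_base",(144,269)))]))
for p,n,r in((t,"t",(300,420,190,275)),(s,"s",(225,345,220,310))):
    im=p["image"]; h=cv2.cvtColor(im,cv2.COLOR_BGR2HSV); m=cv2.inRange(h,(10,110,90),(30,255,255)); q=np.zeros_like(m); q[r[2]:r[3],r[0]:r[1]]=m[r[2]:r[3],r[0]:r[1]]
    k=cv2.connectedComponentsWithStats(q); print(n,[(c,st[4],atz(p,c,.058)) for c,st in zip(k[3][1:],k[2][1:]) if st[4]>10])
def crop(p,x,y,w,h,S):
    return cv2.resize(p["image"][y:y+h,x:x+w],None,fx=S,fy=S,interpolation=cv2.INTER_CUBIC)
A=np.hstack([crop(t,300,190,120,90,3.3333),crop(s,225,220,120,90,3.3333)])
B=np.hstack([crop(t,190,230,90,60,4.4444),crop(s,355,200,90,60,4.4444)])
cv2.imwrite("pics/c1.png",np.vstack([A,B]))
E
```

```text
0.84 954 [231.5, 259.8]
0.16 738 [232.6, 266.4]
0.88 719 [235.6, 265.9]
0.8 797 [397.5, 225.9]
barrel (array([0.4868, 0.2882, 1.5516]), array([ 0.0465,  0.5613, -0.1202,  0.1342,  0.7106,  0.1381]))
base (array([ 0.5185, -0.318 ,  0.1529]), array([ 0.1995,  0.2038, -0.7894,  0.2665,  0.2459,  0.5557]))
t [(array([385.87, 212.84]), np.int32(100), array([ 0.596 , -0.0489,  0.058 ])), (array([352.6364, 221.6566]), np.int32(99), array([0.5742, 0.0249, 0.058 ])), (array([390.0625, 227.    ]), np.int32(96), array([ 0.5643, -0.0585,  0.058 ])), (array([356.6304, 236.1413]), np.int32(92), array([0.542 , 0.0155, 0.058 ]))]
s [(array([307.6364, 251.2121]), np.int32(33), array([0.5389, 0.064 , 0.058 ])), (array([285.8911, 254.1386]), np.int32(101), array([0.5411, 0.0135, 0.058 ])), (array([254.0093, 265.7009]), np.int32(107), array([ 0.5635, -0.0607,  0.058 ])), (array([291.6765, 265.8088]), np.int32(68), array([0.5735, 0.0236, 0.058 ])), (array([259.3   , 277.8857]), np.int32(70), array([ 0.5963, -0.0509,  0.058 ]))]
```

View pics/c1.png

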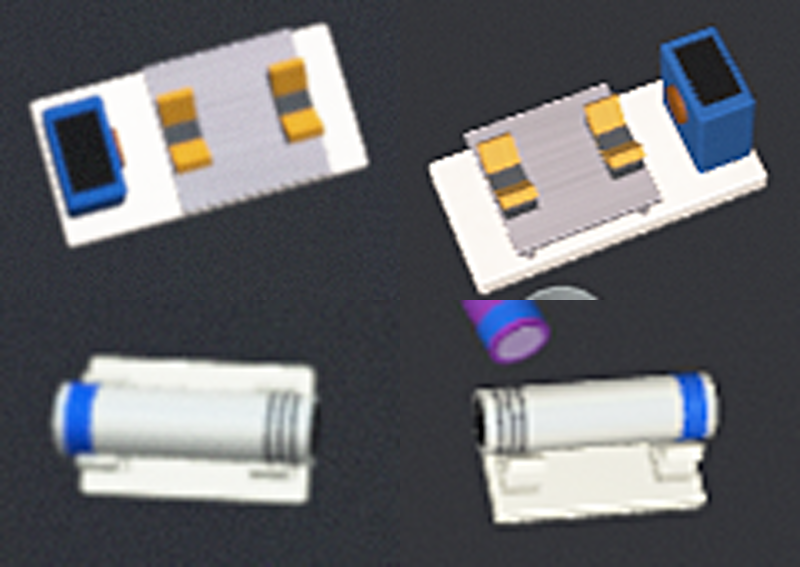

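The close crop confirms the choice: a silver barrel with its blue ring towards +y. 

| Thing | Position (x, y) | Yaw |
|---|---|---|
| Barrel | (.487, .288) | 88.9° |
| Checker | (.569, -.018) | 106.7° |
| Paddle pad | (.483, -.3235) | not needed |

I move to the paddle with the fingers shut, turning for the grasp on the way.

apply_moves(
  targets=[0.4,-0.4,0,-0.15,0.8,-0.8,0,-0.3,1,-1,0,-0.3],
  fingers=1,
)

```text
t: 1.98
eef_pos: [0.2415, 0.4815, 0.2314]
ee_rot: [0.857, 3.022, -0.0]
contact_force: [1.2, 0.5, -0.6]
opening: 0.376
finger_force: 0.0
```

apply_moves(
  targets=[0.4,-0.4,0,-0.15,0.8,-0.8,0,-0.3,1,-1,0,-0.3],
)

```text
t: 2.35
eef_pos: [0.3417, 0.3815, 0.2315]
ee_rot: [1.32, 2.85, 0.0]
contact_force: [-0.4, -0.0, 0.2]
opening: 0.001
finger_force: 0.0
```

apply_moves(
  targets=[0.4,-0.4,0,-0.15,0.8,-0.8,0,-0.3,1,-1,0,-0.3],
)

```text
t: 2.72
eef_pos: [0.4418, 0.2814, 0.2314]
ee_rot: [1.75, 2.608, 0.0]
contact_force: [-0.3, -0.3, -0.9]
opening: 0.003
finger_force: 0.0
```

apply_moves(
  targets=[0.2,-0.5,0,-0.15,0.4,-1,0,-0.3],
)

```text
t: 2.98
eef_pos: [0.4808, 0.1821, 0.2313]
ee_rot: [2.138, 2.302, 0.0]
contact_force: [0.6, -0.2, 0.3]
opening: 0.001
finger_force: 0.0
```

apply_moves(
  targets=[0,-0.5,0,-0.05,0,-1,0,-0.093],
)

```text
t: 3.22
eef_pos: [0.4803, 0.0817, 0.2314]
ee_rot: [2.244, 2.198, 0.0]
contact_force: [0.6, 0.0, 1.1]
opening: -0.001
finger_force: 0.0
```

apply_moves(
  targets=[0,-0.5,0,0,0,-1,0,0],
)

```text
t: 3.48
eef_pos: [0.4801, -0.0182, 0.2315]
ee_rot: [2.242, 2.2, 0.001]
contact_force: [2.3, -0.5, -0.1]
opening: -0.002
finger_force: 0.0
```

apply_moves(
  targets=[0,-0.5,0,0,0,-1,0,0],
)

```text
t: 3.72
eef_pos: [0.4801, -0.1182, 0.2316]
ee_rot: [2.242, 2.2, 0.001]
contact_force: [1.6, -0.5, 1.0]
opening: 0.002
finger_force: 0.0
```

apply_moves(
  targets=[0,-0.5,0,0,0,-1,0,0,0,-1,0,0],
)

```text
t: 4.1
eef_pos: [0.48, -0.2196, 0.2312]
ee_rot: [2.247, 2.195, -0.001]
contact_force: [-0.5, 0.8, 1.0]
opening: -0.001
finger_force: 0.0
```

apply_moves(
  targets=[0,-0.5,0,0,0,-1,0,0,0,-1,0,0],
)

```text
t: 4.47
eef_pos: [0.4802, -0.3185, 0.231]
ee_rot: [2.245, 2.197, -0.0]
contact_force: [0.5, 0.2, -0.4]
opening: -0.0
finger_force: 0.0
```

apply_moves(
  targets=[0,0,-0.5,0,0.03,-0.05,-1,0],
)

```text
t: 4.72
eef_pos: [0.4838, -0.3203, 0.1309]
ee_rot: [2.24, 2.201, 0.002]
contact_force: [0.2, -0.0, 0.2]
opening: -0.002
finger_force: 0.0
```

apply_moves(
  targets=[0,0,-0.4,0,0,0,-0.7,0,0,0,-0.7,0],
)

```text
t: 5.1
eef_pos: [0.4814, -0.3187, 0.0591]
ee_rot: [-2.237, -2.198, 0.001]
contact_force: [-0.1, 0.6, 0.4]
opening: -0.001
finger_force: 0.0
```

apply_moves(
  targets=[0,0,-0.15,0,0,0,-0.25,0,0,0,-0.32,0,0,0,-0.34,0,0,0,-0.34,0],
)

```text
t: 5.72
eef_pos: [0.4828, -0.3223, 0.0284]
ee_rot: [2.242, 2.199, -0.002]
contact_force: [-4.6, 0.8, 8.6]
opening: 0.002
finger_force: 4.1
```

apply_moves(
  targets=[0,0,-0.02,0,0,0,-0.03,0,0,0,-0.03,0,0,0,-0.03,0,0,0,-0.03,0],
)

```text
t: 6.35
eef_pos: [0.4829, -0.3224, 0.0275]
ee_rot: [2.242, 2.198, -0.002]
contact_force: [-9.9, 2.7, 24.8]
opening: 0.001
finger_force: 12.5
```

apply_moves(
  targets=[0,0,0.3,0,0,0,0.8,0,0,0,1,0],
)

```text
t: 6.72
eef_pos: [0.4851, -0.3227, 0.1281]
ee_rot: [2.239, 2.196, 0.002]
contact_force: [0.4, -0.4, 0.2]
opening: -0.003
finger_force: 0.0
```

apply_moves(
  targets=[0,0.5,0.5,0,0,1,1,0,0,1,1,0],
  fingers=0,
)

```text
t: 7.1
eef_pos: [0.4849, -0.2204, 0.228]
ee_rot: [2.236, 2.199, 0.004]
contact_force: [1.0, -0.6, -0.0]
opening: 0.639
finger_force: 0.0
```

apply_moves(
  targets=[0,0.5,0,0,0,1,0,0],
)

```text
t: 7.35
eef_pos: [0.4833, -0.121, 0.2241]
ee_rot: [2.244, 2.198, 0.001]
contact_force: [0.8, 0.3, -0.2]
opening: 1.002
finger_force: 0.0
```

apply_moves(
  targets=[0,0.5,0,0,0,1,0,0],
)

```text
t: 7.6
eef_pos: [0.4831, -0.0205, 0.2238]
ee_rot: [2.243, 2.199, -0.0]
contact_force: [1.0, 0.4, -0.6]
opening: 1.003
finger_force: 0.0
```

apply_moves(
  targets=[0,0.5,0,0,0,1,0,0],
)

```text
t: 7.85
eef_pos: [0.4832, 0.0796, 0.2238]
ee_rot: [2.243, 2.199, -0.0]
contact_force: [0.0, 0.2, -0.2]
opening: 1.003
finger_force: 0.0
```

apply_moves(
  targets=[0,0.5,0,0,0,1,0,0],
)

```text
t: 8.1
eef_pos: [0.4833, 0.1797, 0.2238]
ee_rot: [2.243, 2.2, -0.0]
contact_force: [0.9, -0.8, -0.3]
opening: 0.999
finger_force: 0.0
```

apply_moves(
  targets=[0,0.5,0,0,0,1,0,0,0,1,0,0],
)

```text
t: 8.48
eef_pos: [0.4832, 0.2811, 0.2233]
ee_rot: [-2.238, -2.204, -0.0]
contact_force: [0.2, -0.5, -0.4]
opening: 1.003
finger_force: 0.0
```

Run:
```python
from fit import *
print(monitor.read_state()["eef_pos"])
s=imaging.camera("scene"); t=imaging.camera("top")
fb=frame([.4868,.2882,0],1.5516); fc=frame([.5689,-.0177,0],1.863); fp=frame([.5185,-.318,0],.1529)
th=np.linspace(0,2*np.pi,24)
o=[]
for p,wb,wc in((t,(190,230),(300,190)),(s,(355,200),(225,220))):
  for w,(W,H,S) in((wb,(90,60,4.444)),(wc,(120,90,3.333))):
    im=cv2.resize(p["image"][w[1]:w[1]+H,w[0]:w[0]+W],(400,int(H*S)),interpolation=cv2.INTER_CUBIC)
    if w is wb:
      for x in(-.062,.062): draw(im,p,fb,[[x,.018*np.cos(a),.05+.018*np.sin(a)] for a in th],(0,0,255),S,w)
      draw(im,p,fb,box(-.062,.062,0,0,.05),(0,0,255),S,w); draw(im,p,fb,box(-.058,.058,-.035,.035,.01),(0,255,0),S,w)
    else:
      for a in(-1,1): draw(im,p,fc,box(a*.039-.012,a*.039+.012,-.022,.022,.066),(0,0,255),S,w)
      draw(im,p,fc,box(.087,.0871,-.04,.04,.092),(0,255,0),S,w)
    o.append(im)
cv2.imwrite("pics/o1.png",np.vstack([np.hstack([o[0],o[2]]),np.hstack([o[1],o[3]])]))
```

```text
[0.4832 0.2811 0.2233]
```

View pics/o1.png

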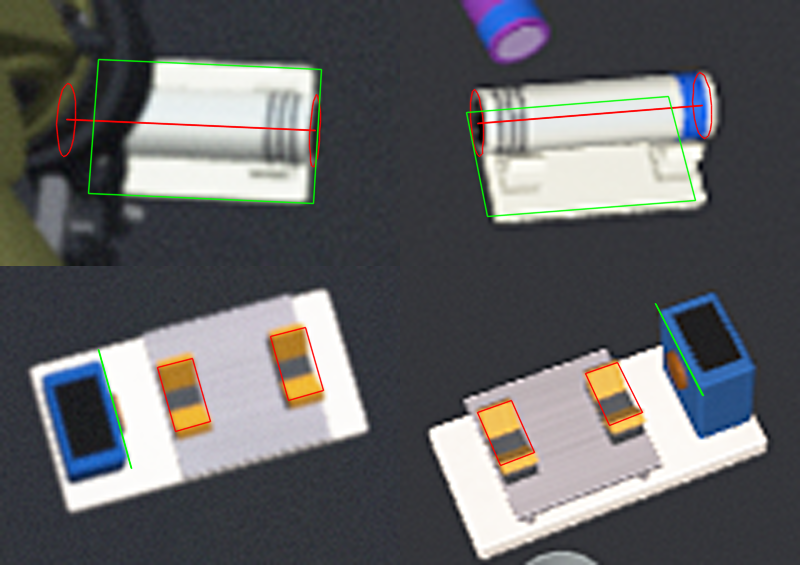

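Barrel and jaw overlays agree within 2–3 mm, which is enough. I descend on the barrel and grip.

apply_moves(
  targets=[0.04,0.08,-0.5,0,0.04,0.08,-1,0,0.04,0.08,-1,0],
)

```text
t: 8.95
eef_pos: [0.4843, 0.2831, 0.1207]
ee_rot: [-2.243, -2.197, 0.013]
contact_force: [0.1, -0.1, 0.4]
opening: 1.001
finger_force: 0.0
```

apply_moves(
  targets=[0,0,-0.3,0,0,0,-0.6,0,0,0,-0.85,0,0,0,-0.94,0,0,0,-0.94,0],
)

```text
t: 9.57
eef_pos: [0.488, 0.2862, 0.0314]
ee_rot: [2.243, 2.199, 0.001]
contact_force: [0.8, -0.2, 0.6]
opening: 1.001
finger_force: 0.0
```

Run:
```python
from fit import *
s=imaging.camera("scene"); t=imaging.camera("top")
o=[cv2.resize(p["image"][y:y+90,x:x+120],(400,300),interpolation=cv2.INTER_CUBIC) for p,x,y in((t,170,215),(s,340,175))]
cv2.imwrite("pics/g1.png",np.hstack(o))
```

```text
(no output)
```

View pics/g1.png

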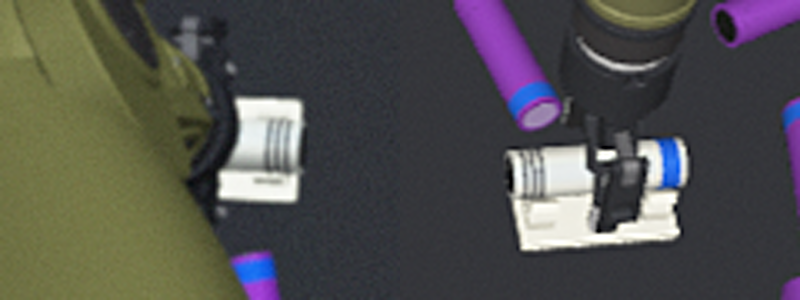

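Run:
```python
from fit import *
s=imaging.camera("scene");fb=frame([.4868,.2882,0],1.5516)
sc=lambda X:(proj(s,X)-[340,175])*3.333
print(monitor.read_state()["eef_pos"])
print([sc(x) for x in fb([[-.062,0,.068],[0,0,.068],[.062,0,.068],[-.062,0,.05],[.062,0,.05]])])
for y in(.276,.2862,.297):print(sc([.54,y,.03]),sc([.54,y,.06]))
```

```text
[0.4883 0.2869 0.0319]
[array([110.4316, 161.2613]), array([196.2284, 154.5877]), array([281.4109, 147.9619]), array([107.7532, 175.7148]), array([276.7284, 162.4705])]
[187.3886 247.4314] [193.5485 224.4282]
[201.3793 246.0542] [207.8204 223.0388]
[216.1724 244.5981] [222.9103 221.5698]
```

apply_moves(
  targets=[-0.01,-0.03,-0.02,0,-0.01,-0.03,-0.02,0],
)

```text
t: 9.98
eef_pos: [0.4861, 0.2832, 0.0285]
ee_rot: [2.243, 2.2, 0.0]
contact_force: [0.3, -0.1, -0.2]
opening: 0.998
finger_force: 0.0
```

apply_moves(
  targets=[0,0,0,0,0,0,0,0,0,0,0,0,0,0,0,0,0,0,0,0],
  fingers=1,
)

```text
t: 10.6
eef_pos: [0.4862, 0.2834, 0.0285]
ee_rot: [2.242, 2.2, 0.0]
contact_force: [-1.5, -1.5, 3.8]
opening: 0.406
finger_force: 59.5
```

apply_moves(
  targets=[0,0,0.2,0,0,0,0.6,0,0,0,1,0,0,0,1,0],
)

```text
t: 11.1
eef_pos: [0.4882, 0.2846, 0.1311]
ee_rot: [2.242, 2.199, 0.008]
contact_force: [0.7, -0.3, -3.2]
opening: 0.403
finger_force: 60.4
```

apply_moves(
  targets=[0.1,-0.4,0.2,0.1,0.2,-0.9,0.4,0.2,0.2,-1,0.4,0.297,0.2,-1,0.4,0.297],
)

```text
t: 11.6
eef_pos: [0.5053, 0.1822, 0.1668]
ee_rot: [-1.877, -2.517, 0.003]
contact_force: [0.7, 1.7, -3.0]
opening: 0.404
finger_force: 60.4
```

apply_moves(
  targets=[0.1,-0.4,0,0,0.3,-0.9,0,0,0.3,-1,0,0,0.3,-1,0,0],
)

```text
t: 12.1
eef_pos: [0.5354, 0.0836, 0.1671]
ee_rot: [-1.876, -2.518, 0.002]
contact_force: [-0.2, 0.6, -2.3]
opening: 0.406
finger_force: 60.4
```

apply_moves(
  targets=[0.1,-0.4,0,0,0.3,-0.9,0,0,0.33,-1,0,0,0.33,-1,0,0,0.33,-1,0,0],
)

```text
t: 12.72
eef_pos: [0.5685, -0.0149, 0.168]
ee_rot: [-1.872, -2.521, -0.0]
contact_force: [-0.1, 0.2, -2.5]
opening: 0.41
finger_force: 60.4
```

Run:
```python
from fit import *
s=imaging.camera("scene"); t=imaging.camera("top"); st=monitor.read_state(); print(st)
for p in(s,t): print([(r["conf"],r["pixel"],int(r["pixels"].sum())) for r in trace(p,"barrel")])
w=[];
for p,n in((t,"t"),(s,"s")):
    c=proj(p,st["eef_pos"]).astype(int); x,y=max(0,c[0]-60),max(0,c[1]-45); w.append((x,y))
    o=cv2.resize(p["image"][y:y+90,x:x+120],(400,300),interpolation=cv2.INTER_CUBIC); cv2.imwrite(f"pics/h_{n}.png",o)
    cv2.imwrite(f"pics/full_{n}.png",p["image"])
print(w)
cv2.imwrite("pics/h1.png",np.hstack([cv2.imread("pics/h_t.png"),cv2.imread("pics/h_s.png")]))
```

```text
{'t': 12.825, 'joint_positions': array([-0.0268,  0.2883, -0.2276,  1.0552,  0.0004,  1.2502]), 'qd': array([-0.0047, -0.0009,  0.0026, -0.001 , -0.0018, -0.0027]), 'effort': array([ -0.1774, -52.3827,  33.7106,   0.0116,   0.0155,   0.007 ]), 'eef_pos': array([ 0.5688, -0.0151,  0.1683]), 'ee_rot': array([-1.872 , -2.5223, -0.0002]), 'contact_force': array([-0.7027, -0.1895, -2.6091]), 'ft_torque': array([ 0.0078, -0.0322, -0.0077]), 'finger_force': 60.40812134742737, 'opening': 0.4069518307370652}
[(0.86, [466.0, 231.2], 739), (0.77, [464.1, 285.0], 831), (0.76, [370.7, 192.9], 652), (0.74, [455.6, 175.7], 626), (0.61, [264.9, 232.2], 693)]
[(0.98, [142.7, 330.6], 996), (0.89, [157.6, 253.5], 917), (0.86, [187.3, 188.5], 880), (0.84, [248.7, 322.4], 951), (0.83, [356.1, 221.6], 471)]
[(np.int64(316), np.int64(171)), (np.int64(211), np.int64(193))]
```

View pics/h1.png

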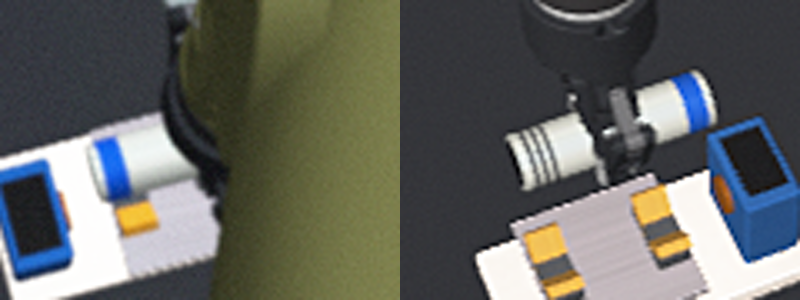

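```bash
cat > held.py <<'E'
from fit import *
from scipy.optimize import least_squares
s=imaging.camera("scene"); st=monitor.read_state(); e=st["eef_pos"]
m=min(trace(s,"barrel"),key=lambda r:np.hypot(*(np.array(r["pixel"])-proj(s,e+[0,0,.021]))))
pts=cv2.findNonZero(m["pixels"].astype(np.uint8))[:,0]; print(m["conf"],m["pixel"],len(pts))
u=st["ee_rot"]/np.linalg.norm(st["ee_rot"]); ty=2*u*u[1]-[0,1,0]; ax=np.array([-ty[1],ty[0],0])
th=np.linspace(0,2*np.pi,36)
def mom(q):
    M=cv2.moments(cv2.convexHull(np.float32(q).reshape(-1,1,2))); return np.array([M["m10"],M["m01"]])/M["m00"],0.5*np.arctan2(2*M["mu11"],M["mu20"]-M["mu02"])
c0,a0=mom(pts)
def f(v):
    d=ax*np.cos(v[1])+np.array([0,0,np.sin(v[1])]); n=np.cross(d,ty)
    C=e+ax*v[0]+[0,0,v[2]]
    q=[proj(s,C+d*x+.018*(ty*np.cos(a)+n*np.sin(a))) for x in(-.062,.062) for a in th]
    c,a=mom(q); return np.array([*(c-c0),25*np.sin(a-a0)])
r=least_squares(f,[0,0,.0215],x_scale=[.01,.05,.01],diff_step=1e-3); print("axial,pitch,dz",r.x,r.fun,"yaw",np.arctan2(ax[1],ax[0]),e)
E
python3 held.py
```

```text
0.68 [267.5, 230.1] 696
axial,pitch,dz [0.0058 0.0142 0.0236] [ 0. -0.  0.] yaw 1.8638929937795796 [ 0.569  -0.0158  0.1684]
```

apply_moves(
  targets=[0.014,-0.067,-0.3,0,0.014,-0.067,-0.7,0,0.014,-0.067,-1,0,0.014,-0.067,-1,0,0.014,-0.067,-1,0],
)

```text
t: 13.65
eef_pos: [0.5714, -0.0232, 0.0695]
ee_rot: [1.874, 2.52, 0.001]
contact_force: [0.7, -0.6, -2.1]
opening: 0.402
finger_force: 60.4
```

```bash
python3 - <<'E'
from fit import *
s=imaging.camera("scene"); t=imaging.camera("top"); st=monitor.read_state(); print(st["eef_pos"],st["ee_rot"])
o=[cv2.resize(p["image"][y:y+90,x:x+120],(400,300),interpolation=cv2.INTER_CUBIC) for p,x,y in((t,300,190),(s,225,210))]
cv2.imwrite("pics/k1.png",np.hstack(o))
E
python3 held.py
```

```text
[ 0.5721 -0.0233  0.0701] [1.8731 2.5191 0.0027]
0.84 [264.7, 257.1] 653
axial,pitch,dz [0.005  0.0019 0.0249] [ 0.  0. -0.] yaw 1.862823145262254 [ 0.5719 -0.0233  0.07  ]
```

View pics/k1.png

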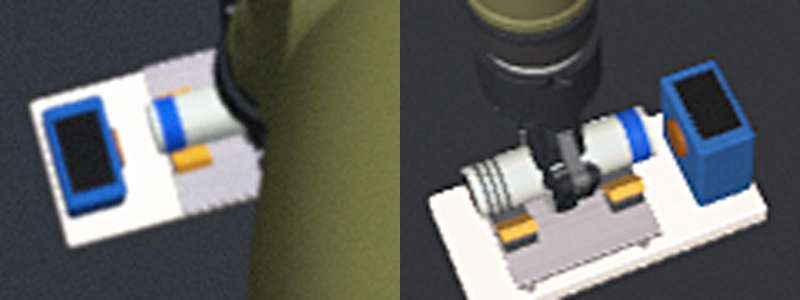

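apply_moves(
  targets=[-0.012,0,-0.08,0,-0.012,0,-0.15,0,-0.012,0,-0.19,0,-0.012,0,-0.21,0,-0.012,0,-0.21,0],
)

```text
t: 14.48
eef_pos: [0.5697, -0.0232, 0.0476]
ee_rot: [1.874, 2.521, 0.001]
contact_force: [-0.2, 1.8, 1.5]
opening: 0.405
finger_force: 61.0
```

apply_moves(
  targets=[0,0,-0.015,0,0,0,-0.03,0,0,0,-0.03,0],
)

```text
t: 14.85
eef_pos: [0.5696, -0.0232, 0.0445]
ee_rot: [1.874, 2.521, 0.001]
contact_force: [0.2, 0.9, 4.6]
opening: 0.4
finger_force: 61.2
```

apply_moves(
  targets=[0,0,-0.02,0,0,0,-0.038,0,0,0,-0.038,0,0,0,-0.038,0,0,0,-0.038,0],
)

```text
t: 15.48
eef_pos: [0.57, -0.0231, 0.0411]
ee_rot: [1.874, 2.521, 0.002]
contact_force: [-1.1, 1.7, 6.7]
opening: 0.4
finger_force: 61.5
```

```bash
python3 - <<'E'
from fit import *
st=monitor.read_state(); print(st["eef_pos"],st["contact_force"],st["ft_torque"],st["finger_force"])
s=imaging.camera("scene"); t=imaging.camera("top")
o=[cv2.resize(p["image"][y:y+h,x:x+w],(400,300),interpolation=cv2.INTER_CUBIC) for p,x,y,w,h in((t,300,190,120,90),(s,225,210,120,90))]
cv2.imwrite("pics/k2.png",np.hstack(o))
E
python3 held.py
```

```text
[ 0.57   -0.0231  0.0411] [-1.1138  1.6649  6.7012] [0.4236 0.1918 0.0105] 61.49065375328064
0.62 [268.1, 264.9] 629
axial,pitch,dz [ 0.0037 -0.      0.025 ] [-0.0006 -0.0009 -0.0887] yaw 1.8629249839954416 [ 0.5699 -0.0231  0.041 ]
```

View pics/k2.png

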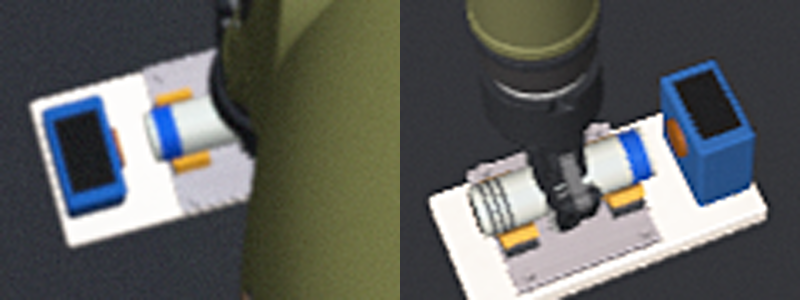

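Net push is about 9 N, so the block has sunk about 6 mm. There is some moment and axial force left, so I relieve it along the axis and see how the moment responds.

apply_moves(
  targets=[-0.003,0.01,0,0,-0.003,0.01,0,0,-0.003,0.01,0,0],
)

```text
t: 16.05
eef_pos: [0.57, -0.0229, 0.0412]
ee_rot: [1.874, 2.519, -0.0]
contact_force: [-0.4, -0.2, 6.7]
opening: 0.405
finger_force: 61.5
```

Run:
```python
from fit import *
for i in range(2):
    st=monitor.read_state(); print(st["eef_pos"],st["contact_force"],st["ft_torque"],st["ee_rot"],st["t"]); imaging.camera("top")
```

```text
[ 0.57   -0.0229  0.0412] [-0.4168 -0.2133  6.6574] [-0.1352  0.1171 -0.0178] [ 1.8737  2.5189 -0.    ] 16.05
[ 0.5701 -0.023   0.0412] [-0.4931 -1.0919  6.2876] [-0.1109  0.1398  0.008 ] [1.8737 2.5188 0.0001] 16.1
```

```bash
python3 -c "
from plant import robot; print(robot.sign_off())"
```

```text
the job is handed in; nothing more can be done
None
```

The job is handed in: I zeroed the checker with the V-block empty, seated the barrel with its blue ring towards the lamp, and held it pressed with about 9 N, sinking the block about 6 mm of its 10 mm; no verdict was returned.

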